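Clear the diffuser groove of a lamp base

ROBOT

A 6-joint arm with a two-finger parallel gripper is mounted at the origin on the work surface. World frame = base frame: x ahead of the robot, y to its left, z up, the work surface at z = 0. Lengths are in mm, angles in rad, forces in N, time in s.
With the tool pointing down it reaches from about 350 to 775 mm from the base axis. Payload 7.3 kg.
Tool frame: the origin (TCP) lies on the centre line of the jaws, within the pads' length; the fingertips stand 14 mm ahead of it and the grasp point (between the pads) lies 5 mm behind it; z points along the fingers, y is the line along which they close (so a half turn about z gives the same grasp; the last joint's range is limited). The gripper opens to 92 mm and grips with 3 to 60 N. Pads are 19 mm wide; open, the fingers measure 130 mm over their backs; the gripper's body (75 mm by 190 mm) begins 47 mm behind the grasp point.
Start: joints at [1.037, 0.342, 1.524, -0, 1.275, -0.146], TCP at [198.517, 486.04, 240.741] pointing down, gripper open.
Joint ranges: [-2.53, 2.53], [-0.77, 2.02], [0.04, 2.7], [-1, 4.14], [0.28, 2.66], [-3.11, 3.11]. Speed limits (rad/s): [2.57, 2.57, 3.14, 3.14, 3.14, 3.14].

INTERFACE

Orientations are given as [roll, pitch, yaw] about the fixed x, y, z axes, in that order (R = Rz(yaw) Ry(pitch) Rx(roll)).
In Python, from plant import get_obs, capture, bot, spot_in, trace, pinpoint gives the robot as it stands.
- The arm moves only by the tool play_rows, never from a script. Its argument "rows" is a list of rows, each a list of 2 entries, a list of its own where there are three numbers: the shift along the world's x, y, z in units of 3 cm (1.0 is 3 cm), then the turn, a rotation vector about the world's x, y, z in units of 8 degrees (1.0 is 8 degrees). A call has 1 to 12 rows; each row shifts and turns the commanded pose from where the row before left it; what a row does not reach is not made up. A row lasts 1/8 s, in which the tool goes at most 62.5 mm and 10.7 degrees, less where a joint would pass 70% of its speed; a pose out of reach is approached as far as the arm can. A call with a number of a shift or a turn outside -1 to 1 is refused whole. A call with a gripper value outside its range is refused whole. "hand" is the opening, from -1 (shut) to 1 (fully open), set as the call begins (left out, the last holds). The fingers move at their own pace and stop on an object; the grip force is fixed at half the most. Time passes only in rows, so rows that do not move let the fingers close. It gives the time, the measured TCP pose, the force, the opening and the grip force at its end, in the units of the state.
- get_obs(): the state, without advancing time (a new reading comes with each control period).
- capture(name): name is "scene" or "top"; returns a dict with "frame" (384x512x3 uint8, red, green, blue), "fov_y" (degrees; the focal length in pixels is half the picture's height over the tangent of half this angle, whatever the lens; pixels are square), "cx", "cy" (the principal point, pixels), "rvec" (rotation vector, rad) and "tvec" (3), from world to camera coordinates, as OpenCV has them. Camera axes: x right, y down, z forward; pixel columns grow to the right and rows downward; lengths in mm; the calibration is good to about 2 mm. A picture is of the moment at which its call begins. There is no depth.
- bot.close_job(): hands the job in; it is judged then, once.
Trained networks look in the newest picture that a camera, given by its name, has taken for a name from the list of things; names that differ only in an ending like _2 or _b are one class to them, and where a whole thing is asked for, a point or a joint stands for the part that bears it (a point fixed in the world has none). Each returns a list of dicts, best first, with "p" (0 to 1); they miss things now and then, are a little off and sometimes report something else, mostly with a low value. They report only what shows in the picture. A call takes as long as a camera call. They do not tell look-alikes from the thing itself.
- spot_in(query, camera): "at" ([row, column] in pixels, amid what is visible of it).
- trace(query, camera): "mask" (384x512 bool, what is visible of it) and "at" ([row, column] in pixels, amid what is visible of it).
- pinpoint(query, camera): "at" ([row, column] in pixels: a listed point, or the origin of a listed thing).
The state is a dict: "time": time; "joint_positions": joint angles; "dq": joint speeds; "tau": joint torques, N m; "tool_pos": TCP position; "tcp_rot": TCP orientation; "contact_force": force on the tool from outside, world axes, zero at the start; "moment": the same for the moment, N m; "grip_width": finger opening in mm; "finger_force": force on a finger pad.
Only numpy, scipy, OpenCV 4.12 (cv2) and the standard library are available. Lean on these libraries where they do the work, as an engineer would, in place of code of your own. Each camera call takes 0.05 s, during which the arm holds its last target. There are 200 camera calls.

TASK

Draw the white diffuser panel straight up out of the lamp base's groove and stand it in the slot of the wooden rack. Then take the scraper from its stand, set its tip on the bottom of the emptied L-shaped groove at the far end of the long leg, and run it slowly (no faster than about 4 cm/s) along the bottom in one unbroken pass, round the corner to the far end of the short leg, without lifting it out on the way. Finally put the scraper back upright in its stand, fully down, and leave the other things where they are.

Things in the scene. Friction and masses are not known exactly. Their poses are not given: they have to be found in the camera images.
- lamp_base: Fixed dark steel lamp base on feet, x -65..65, y -90..85 mm, top z = 45 mm; origin on the table below it. L-shaped groove in its top, 11 mm wide, 15 mm deep (floor z = 30 mm), closed ends: long leg along y at x = 35 mm, y = -75..55 mm (corner); short leg along x at y = 55 mm from the corner to x = -50 mm. Lamp holder with white bulb inside the L at x = -25, y = -15 mm, radius 24, top z = 89 mm
- groove_start (a point): point on the groove floor 8 mm from the far end of the long leg, where the pass starts
- groove_long_mid (a point): point on the groove floor midway along the long leg
- groove_corner (a point): point on the groove floor at the corner of the L, on the centre lines of both legs
- groove_short_mid (a point): point on the groove floor midway along the short leg
- groove_end (a point): point on the groove floor 8 mm from the far end of the short leg, where the pass ends
- panel: Loose white plastic diffuser panel, 8 mm thick (its x), 120 mm long (its y), 110 mm tall (its z), about 0.13 kg. Origin at the centre of its lower edge. It starts upright in the long leg of the groove, standing on the groove floor
- rack: Fixed wooden rack with one upright slot 16 mm wide (x), 140 mm long (y), slot floor at z = 8 mm, top at 53 mm, the walls 12 mm thick; foot plate 90 x 160 mm, 8 mm thick. Origin under its centre, below the middle of the slot. Rack and stand may change sides
- stand: Fixed aluminium block, 70 x 70 mm, 70 mm tall, with a square pocket 28 mm wide in its top, 25 mm deep to a ledge at z = 45 mm, and a 13 mm square hole below that for the rod. Origin under its centre, below the pocket's middle
- scraper: Loose scraper, 125 mm long, 0.07 kg: a 5 mm round steel rod 40 mm long with rounded tip, under a black square handle 22 x 22 x 85 mm. Origin at the tip; z runs up (handle from z = 40 to 125 mm), x and y square to the handle's faces. It starts upright in the stand, the handle's lower face on the ledge, tip 5 mm above the table
- scraper_tip (a point): the scraper's tip (its origin)
- spot_head: Bystander: loose steel spot-lamp head, 68 mm diameter, 85 mm tall; origin under its centre
- driver_box: Bystander: loose white plastic box 45 x 75 x 28 mm; origin under its centre
- lens: Bystander: loose lens on a square copper-coloured plate 75 x 75 mm, 32 mm tall; origin under its centre
Things that resemble listed ones, but are neither listed nor needed, are in the scene too. There is more than one size of the scraper; the job needs the smaller. What is shaped like the stand but purple is not meant.

How it is judged (in metres and radians):
On the way, in this order (a step that is already met when the one before it is completed fails the run):
1. the panel is drawn up clear of the groove, upright (z of panel in the frame of lamp_base above 0.047 m and angle between panel's own z axis and vertical below 0.35 rad), for 0.05 s.
2. the panel stands in the rack's slot, let go (x of panel in the frame of rack between -0.01 and 0.01 m and y of panel in the frame of rack between -0.016 and 0.016 m and z of panel in the frame of rack below 0.016 m and angle between panel's own z axis and vertical below 0.35 rad and linear speed of panel below 0.03 m/s and contact force between the fingers and panel below 0.1 N), for 0.2 s.
3. the scraper's tip is down in the groove at the far end of the long leg (horizontal distance between scraper_tip and groove_start below 0.012 m and z of scraper_tip in the frame of lamp_base below 0.038 m), for 0.05 s.
4. the tip, down in the groove, passes the middle of the long leg (horizontal distance between scraper_tip and groove_long_mid below 0.01 m and z of scraper_tip in the frame of lamp_base below 0.038 m), for 0.05 s.
5. the tip, down in the groove, passes the corner (horizontal distance between scraper_tip and groove_corner below 0.01 m and z of scraper_tip in the frame of lamp_base below 0.038 m), for 0.05 s.
6. the tip, down in the groove, passes the middle of the short leg (horizontal distance between scraper_tip and groove_short_mid below 0.01 m and z of scraper_tip in the frame of lamp_base below 0.038 m), for 0.05 s.
7. the tip, down in the groove, reaches the far end of the short leg (horizontal distance between scraper_tip and groove_end below 0.012 m and z of scraper_tip in the frame of lamp_base below 0.038 m), for 0.05 s.
At the end, for the whole second after the job is handed in: Panel in the rack slot (within 10 mm across, 16 mm along, 8 mm of the slot floor, leaning under 0.35 rad) and scraper back in its stand (tip within 10 mm of the axis in x and y, within 8 mm of fully down, leaning under 0.2 rad), both released and at rest (x of panel in the frame of rack between -0.01 and 0.01 m and y of panel in the frame of rack between -0.016 and 0.016 m and z of panel in the frame of rack below 0.016 m and angle between panel's own z axis and vertical below 0.35 rad and linear speed of each of panel, scraper below 0.03 m/s and x of scraper_tip in the frame of stand between -0.01 and 0.01 m and y of scraper_tip in the frame of stand between -0.01 and 0.01 m and z of scraper_tip in the frame of stand below 0.013 m and angle between scraper's own z axis and vertical below 0.2 rad); the robot touches nothing.
It fails at once if the tip moves along the groove faster than 80 mm/s ((x of scraper_tip in the frame of lamp_base between 0.025 and 0.045 m and y of scraper_tip in the frame of lamp_base between -0.052 and 0.06 m and z of scraper_tip in the frame of lamp_base below 0.04 m and linear speed of scraper above 0.08 m/s) or (y of scraper_tip in the frame of lamp_base between 0.045 and 0.065 m and x of scraper_tip in the frame of lamp_base between -0.027 and 0.04 m and z of scraper_tip in the frame of lamp_base below 0.04 m and linear speed of scraper above 0.08 m/s)).
It fails at once if the tip is lifted out of (or put into) the groove between its two ends ((x of scraper_tip in the frame of lamp_base between 0.025 and 0.045 m and y of scraper_tip in the frame of lamp_base between -0.052 and 0.06 m and z of scraper_tip in the frame of lamp_base between 0.042 and 0.05 m) or (y of scraper_tip in the frame of lamp_base between 0.045 and 0.065 m and x of scraper_tip in the frame of lamp_base between -0.027 and 0.04 m and z of scraper_tip in the frame of lamp_base between 0.042 and 0.05 m)).
It fails at once if a bystander is moved more than 25 mm (distance of any of spot_head, driver_box, lens from where it was at the start of the episode above 0.025 m).
It also fails if it takes over 72 s, if anything falls off the work surface, if the arm or the gripper's body presses on something with over 40 N, if the wrist force passes 120 N, or if a joint passes its speed limit or range.

## Working session

There is one attempt and no reset: what is moved stays moved. The work goes in short steps, Python scripts to look and compute and a tool call to move; the robot and the scene stay as the last step left them, time stands still between calls to the robot, and variables do not carry over. Pictures are saved under pics/ and viewed, at most 10 in all, crops included, and the job is handed in when it is done.

Besides the shell and the picture viewer there is one more tool, called after "Request:" in YAML: its name, and indented under it one key for each argument. play_rows: Moves the arm, as the interface text tells. Shifts and turns lie within -1 to 1; 1 stands for 3 cm of shift or 8 degrees of turn. Its arguments: {"type":"object","properties":{"rows":{"type":"array"},"hand":{"type":"number"}},"required":["rows"]}

```bash
mkdir -p pics; ls; cat > h.py <<'E'
import numpy as np, cv2
from plant import get_obs, capture, bot, spot_in, trace, pinpoint
def cam(n):
    c=capture(n); f=192/np.tan(np.radians(c["fov_y"])/2)
    c["K"]=np.array([[f,0,c["cx"]],[0,f,c["cy"]],[0,0,1.]]); c["R"]=cv2.Rodrigues(np.array(c["rvec"],float))[0]; c["t"]=np.array(c["tvec"],float).ravel()
    return c
def ray(c,at):
    d=c["R"].T@np.linalg.inv(c["K"])@np.array([at[1],at[0],1.]); return -c["R"].T@c["t"],d
def onz(c,at,z):
    o,d=ray(c,at); return (o+d*(z-o[2])/d[2])[:2]
def proj(c,p):
    q=(c["R"]@np.atleast_2d(p).T).T+c["t"]; q=q@c["K"].T; return (q[:,:2]/q[:,2:])[:,::-1]
def tri(c1,a1,c2,a2):
    P=[c["K"]@np.c_[c["R"],c["t"]] for c in(c1,c2)]
    X=cv2.triangulatePoints(P[0],P[1],np.array(a1[::-1],float).reshape(2,1),np.array(a2[::-1],float).reshape(2,1)).ravel(); return X[:3]/X[3]
E
cat > a.py <<'E'
from h import *
np.set_printoptions(precision=1,suppress=True)
C={n:cam(n) for n in("scene","top")}
for n in C:
    cv2.imwrite(f"pics/{n}0.png",cv2.resize(C[n]["frame"][:,:,::-1],(800,600),interpolation=cv2.INTER_CUBIC)); o=-C[n]["R"].T@C[n]["t"]; print(n,o,C[n]["fov_y"])
zs=dict(lamp_base=0,groove_start=30,groove_long_mid=30,groove_corner=30,groove_short_mid=30,groove_end=30,panel=30,rack=0,stand=0,scraper=5,spot_head=0,driver_box=0,lens=0)
for q,z in zs.items():
    for n in C:
        print(q,n,[(round(d["p"],2),np.round(d["at"]).tolist(),onz(C[n],d["at"],z).round().tolist()) for d in pinpoint(q,n) if d["p"]>.15])
E
python3 a.py
```

```text
pics
scene [798.7 406.  813. ] 50.30485524287828
top [ 368.6   -9.4 1132.8] 52.22931430911806
lamp_base scene [(0.6, [200.0, 282.0], [534.0, 2.0])]
lamp_base top [(0.83, [219.0, 249.0], [528.0, 10.0])]
groove_start scene [(0.87, [191.0, 250.0], [597.0, -36.0])]
groove_start top [(0.72, [197.0, 262.0], [588.0, -26.0])]
groove_long_mid scene [(0.76, [202.0, 274.0], [562.0, 15.0])]
groove_long_mid top [(0.91, [206.0, 245.0], [561.0, 21.0])]
groove_corner scene [(0.86, [219.0, 295.0], [541.0, 73.0])]
groove_corner top [(0.62, [216.0, 224.0], [533.0, 82.0]), (0.41, [144.0, 192.0], [747.0, 180.0])]
groove_short_mid scene [(0.79, [214.0, 307.0], [512.0, 73.0])]
groove_short_mid top [(0.67, [226.0, 229.0], [506.0, 68.0]), (0.27, [213.0, 223.0], [542.0, 86.0])]
groove_end scene [(0.71, [315.0, 230.0], [752.0, 196.0]), (0.55, [198.0, 316.0], [474.0, 47.0])]
groove_end top [(0.9, [242.0, 235.0], [461.0, 49.0])]
panel scene [(0.95, [205.0, 273.0], [568.0, 19.0])]
panel top [(0.76, [204.0, 244.0], [567.0, 24.0]), (0.23, [145.0, 255.0], [745.0, -7.0])]
rack scene [(0.82, [100.0, 231.0], [508.0, -3
[... 290 characters left out ...]
scene [(0.82, [353.0, 327.0], [619.0, 335.0]), (0.7, [309.0, 359.0], [517.0, 293.0]), (0.27, [200.0, 282.0], [536.0, 5.0])]
scraper top [(0.65, [189.0, 140.0], [618.0, 333.0]), (0.43, [221.0, 153.0], [523.0, 291.0]), (0.34, [224.0, 231.0], [514.0, 62.0]), (0.29, [221.0, 248.0], [523.0, 14.0])]
spot_head scene [(0.96, [317.0, 230.0], [753.0, 191.0]), (0.66, [100.0, 233.0], [503.0, -333.0])]
spot_head top [(0.64, [148.0, 192.0], [746.0, 184.0])]
driver_box scene [(0.6, [238.0, 194.0], [751.0, 1.0])]
driver_box top [(0.74, [145.0, 255.0], [755.0, -8.0])]
lens scene [(0.91, [167.0, 159.0], [755.0, -212.0]), (0.17, [207.0, 274.0], [558.0, 12.0])]
lens top [(0.81, [143.0, 321.0], [759.0, -209.0])]
```

View pics/scene0.png

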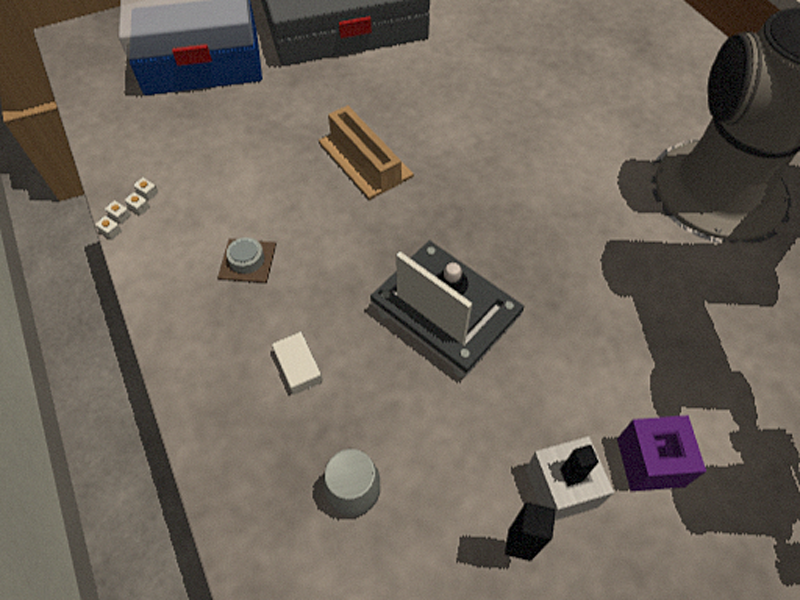

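View pics/top0.png

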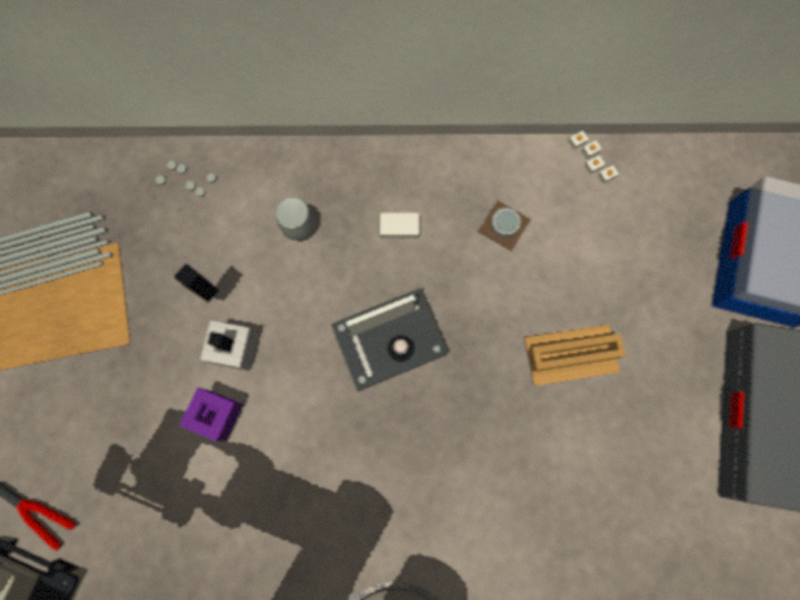

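The white block in the scene picture at about (575,475) holds a scraper. Next to it at (530,530) a larger black scraper stands free, and the purple look-alike stand is at (665,450). The white block with the scraper in it matches the listed aluminium stand and small scraper. I'll confirm that in a crop while fitting poses.

```bash
cat > fit.py <<'E'
from h import *
from scipy.optimize import minimize
S=4
def box(x0,x1,y0,y1,z0,z1): return np.array([[x,y,z] for x in(x0,x1) for y in(y0,y1) for z in(z0,z1)],float)
def cyl(x,y,r,z0,z1): return np.array([[x+r*np.cos(a),y+r*np.sin(a),z] for a in np.linspace(0,6.28,24) for z in(z0,z1)])
M=dict(panel=[box(-4,4,-60,60,15,110)],
 rack=[box(-45,45,-80,80,0,8),box(-20,20,-70,70,8,53)],
 stand=[box(-35,35,-35,35,0,70)], scraper=[box(-11,11,-11,11,70,130)],
 lamp_base=[box(-65,65,-90,85,12,45),cyl(-25,-15,24,45,60),cyl(-25,-15,14,60,89)],
 spot_head=[cyl(0,0,34,0,85)],driver_box=[box(-22.5,22.5,-37.5,37.5,0,28)],lens=[box(-37.5,37.5,-37.5,37.5,0,8)])
def place(P,q,z=0):
    c,s=np.cos(q[2]),np.sin(q[2]); return P@np.array([[c,-s,0],[s,c,0],[0,0,1]]).T+[q[0],q[1],z]
def render(c,parts,q,z=0):
    im=np.zeros((384*S,512*S),np.uint8)
    for P in parts:
        uv=proj(c,place(P,q,z))[:,::-1]
        h=cv2.convexHull(((uv+.5)*S-.5).astype(np.float32))
        cv2.fillConvexPoly(im,np.round(h*16).astype(np.int32),255,shift=4)
    return cv2.resize(im,(512,384),interpolation=cv2.INTER_AREA)/255.
def fit(parts,views,q0,z=0):
    # views: list of (cam,mask,ignore)
    f=lambda q:sum((np.abs(render(c,parts,[q[0],q[1],q[2]/50],z)-m)*~ig).sum() for c,m,ig in views)
    x0=np.array([q0[0],q0[1],q0[2]*50]); best=None
    for d in (6,2.5):
        r=minimize(f,x0,method="Nelder-Mead",options=dict(initial_simplex=np.array([x0]+[x0+d*e for e in np.eye(3)]),xatol=.05,fatol=.2)); x0=r.x
    return np.array([r.x[0],r.x[1],r.x[2]/50]),r.fun
def mask(q,n,near):
    L=[d for d in trace(q,n) if np.hypot(*(np.array(d["at"])-near))<25]
    return L[0]["mask"] if L else None
E
cat > b.py <<'E'
from fit import *
np.set_printoptions(precision=2,suppress=True)
C={n:cam(n) for n in("scene","top")}
f=C["scene"]["frame"]; cv2.imwrite("pics/crop1.png",cv2.resize(f[250:370,290:450,::-1],(800,600),interpolation=cv2.INTER_CUBIC))
g={"panel":(567,20,.42,30,90),"rack":(506,-336,.0,0,30),"stand":(520,297,0.,0,40),"scraper":(520,297,.3,5,100),"lamp_base":(531,6,.42,0,40),"driver_box":(752,-4,0,0,14)}
mk={(k,n):mask(k,n,proj(C[n],[v[0],v[1],v[4]])[0]) for k,v in g.items() for n in C}
ker=np.ones((3,3),np.uint8)
for k,v in g.items():
    V={}
    for n in C:
        m=mk[k,n]
        if m is None: print("none",k,n); continue
        ig=np.zeros_like(m)
        for o in {"lamp_base":["panel"],"stand":["scraper"]}.get(k,[]):
            if mk[o,n] is not None: ig|=cv2.dilate(mk[o,n].astype(np.uint8),ker)>0
        V[n]=(C[n],m.astype(float),ig)
    best=None
    for y0 in ([v[2]] if k not in("rack","stand","scraper") else [v[2]-.4,v[2],v[2]+.4]):
        r=fit(M[k],list(V.values()),(v[0],v[1],y0),v[3])
        if best is None or r[1]<best[1]: best=r
    print(k,best[0],best[1],[int(x[1].sum()) for x in V.values()])
    for n in V: print("   ",n,fit(M[k],[V[n]],best[0],v[3]))
E
python3 b.py
```

```text
panel [562.33  24.63   0.37] 152.45882352941177 [1287, 446]
    scene (array([563.42,  21.93,   0.35]), np.float64(96.2235294117647))
    top (array([561.86,  24.92,   0.39]), np.float64(38.58431372549019))
rack [ 503.91 -328.25    0.14] 275.56862745098044 [1822, 1791]
    scene (array([ 504.04, -330.75,    0.15]), np.float64(121.23137254901961))
    top (array([ 503.31, -325.4 ,    0.15]), np.float64(114.74117647058823))
stand [519.77 296.24  -0.21] 203.0745098039216 [1555, 688]
    scene (array([519.65, 296.09,  -0.21]), np.float64(132.3764705882353))
    top (array([520.31, 298.34,  -0.21]), np.float64(50.46274509803922))
scraper [521.78 297.6   -0.03] 120.45882352941177 [426, 143]
    scene (array([524.05, 298.24,  -0.05]), np.float64(47.38823529411764))
    top (array([516.89, 296.35,  -0.24]), np.float64(15.454901960784314))
lamp_base [528.39  11.97   0.38] 399.5882352941176 [3096, 2380]
    scene (array([528.76,   9.22,   0.38]), np.float64(201.35294117647058))
    top (array([528.08,  14.32,   0.38]), np.float64(132.478431372549))
driver_box [753.46  -8.39  -0.03] 118.5372549019608 [721, 431]
    scene (array([753.22,  -9.61,  -0.05]), np.float64(88.71764705882353))
    top (array([753.17,  -6.96,  -0.01]), np.float64(23.24705882352941))
```

View pics/crop1.png

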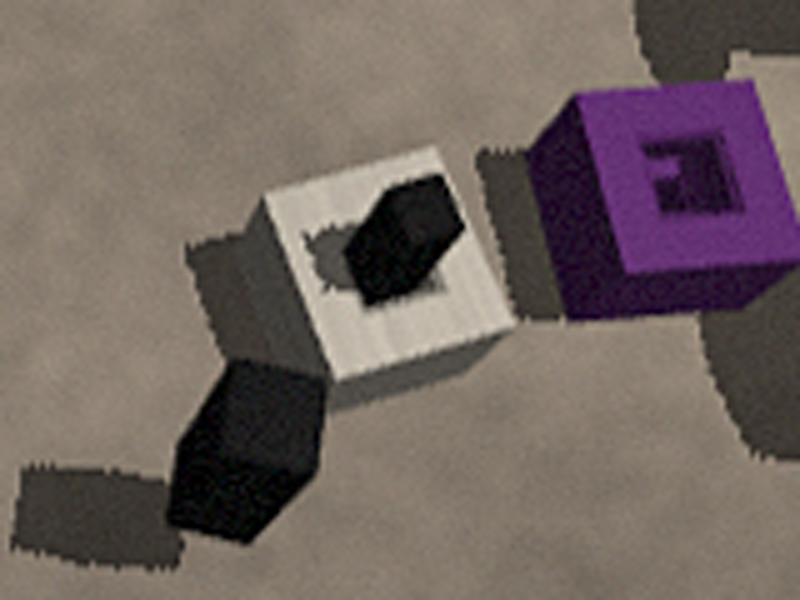

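The crop shows the white aluminium stand at about (390,270) with the slimmer, smaller scraper in it. The larger scraper stands free at about (250,440), and the purple block is empty. The target is the scraper in the white stand.

```bash
python3 - <<'E'
from h import *
o=get_obs(); print({k:np.round(o[k],3).tolist() for k in("time","tool_pos","tcp_rot","grip_width","contact_force")})
from scipy.spatial.transform import Rotation as R
m=R.from_euler("xyz",o["tcp_rot"]).as_matrix(); print(m.round(3)); ya=np.arctan2(m[1,1],m[0,1]); print("tool y yaw",ya)
for t in(.38,.145,-.21,-.21+np.pi/2): print(t,[(np.degrees(((t-ya+k*np.pi)+np.pi)%(2*np.pi)-np.pi)/8).round(2) for k in(0,1)])
E
```

```text
{'time': 2.1, 'tool_pos': [198.518, 486.045, 240.732], 'tcp_rot': [3.141, 0.0, 2.754], 'grip_width': 91.398, 'contact_force': [-0.773, 1.501, 0.263]}
[[-0.926  0.378  0.   ]
 [ 0.378  0.926  0.   ]
 [-0.     0.    -1.   ]]
tool y yaw 1.1830194103238394
0.38 [np.float64(-5.75), np.float64(16.75)]
0.145 [np.float64(-7.43), np.float64(15.07)]
-0.21 [np.float64(-9.98), np.float64(12.52)]
1.3607963267948966 [np.float64(1.27), np.float64(-21.23)]
```

Request:
play_rows:
  hand: 1
  rows:
    - [[0.6, -0.77, 0], [0, 0, -0.3]]
    - [[0.6, -0.77, 0], [0, 0, -0.3]]
    - [[0.6, -0.77, 0], [0, 0, -0.3]]
    - [[0.6, -0.77, 0], [0, 0, -0.3]]
    - [[0.6, -0.77, 0], [0, 0, -0.3]]
    - [[0.6, -0.77, 0], [0, 0, -0.3]]
    - [[0.6, -0.77, 0], [0, 0, -0.3]]
    - [[0.6, -0.77, 0], [0, 0, -0.3]]
    - [[0.6, -0.77, 0], [0, 0, -0.3]]
    - [[0.6, -0.77, 0], [0, 0, -0.3]]
    - [[0.6, -0.77, 0], [0, 0, -0.3]]
    - [[0.6, -0.77, 0], [0, 0, -0.3]]

```text
time: 3.6
tool_pos: [415.1, 208.0, 240.8]
tcp_rot: [3.141, 0.0, 2.25]
contact_force: [-0.1, 0.9, 0.6]
grip_width: 91.4
finger_force: 0.0
```

Request:
play_rows:
  rows:
    - [[0.6, -0.77, 0], [0, 0, -0.3]]
    - [[0.6, -0.77, 0], [0, 0, -0.3]]
    - [[0.6, -0.77, 0], [0, 0, -0.3]]
    - [[0.6, -0.77, 0], [0, 0, -0.3]]
    - [[0.6, -0.77, 0], [0, 0, -0.3]]
    - [[0.6, -0.77, 0], [0, 0, -0.3]]
    - [[0.6, -0.77, 0], [0, 0, -0.3]]
    - [[0.6, -0.77, 0], [0, 0, -0.3]]
    - [[0, 0, 0], [0, 0, 0]]

```text
time: 4.72
tool_pos: [559.3, 22.6, 240.3]
tcp_rot: [-3.142, 0.0, 1.914]
contact_force: [-0.7, 0.5, 0.5]
grip_width: 92.2
finger_force: 0.0
```

Request:
play_rows:
  rows:
    - [[0.12, -0.07, -0.6], [0, 0, 0.26]]
    - [[0, 0, -0.7], [0, 0, 0]]
    - [[0, 0, -0.7], [0, 0, 0]]
    - [[0, 0, -0.7], [0, 0, 0]]
    - [[0, 0, -0.7], [0, 0, 0]]
    - [[0, 0, -0.44], [0, 0, 0]]
    - [[0, 0, 0], [0, 0, 0]]

```text
time: 5.6
tool_pos: [561.4, 22.4, 124.9]
tcp_rot: [-3.14, -0.001, 1.953]
contact_force: [-0.4, 0.6, -0.0]
grip_width: 91.7
finger_force: 0.0
```

Request:
play_rows:
  hand: -1
  rows:
    - [[0, 0, 0], [0, 0, 0]]
    - [[0, 0, 0], [0, 0, 0]]
    - [[0, 0, 0], [0, 0, 0]]
    - [[0, 0, 0], [0, 0, 0]]
    - [[0, 0, 0], [0, 0, 0]]
    - [[0, 0, 0], [0, 0, 0]]
    - [[0, 0, 0], [0, 0, 0]]
    - [[0, 0, 0], [0, 0, 0]]

```text
time: 6.6
tool_pos: [562.1, 21.9, 125.5]
tcp_rot: [3.142, -0.0, 1.952]
contact_force: [0.3, -0.1, 0.1]
grip_width: 16.7
finger_force: 0.0
```

Request:
play_rows:
  rows:
    - [[0, 0, 0], [0, 0, 0]]
    - [[0, 0, 0], [0, 0, 0]]
    - [[0, 0, 0], [0, 0, 0]]
    - [[0, 0, 0], [0, 0, 0]]

```text
time: 7.1
tool_pos: [562.6, 22.1, 125.6]
tcp_rot: [3.14, 0.0, 1.952]
contact_force: [3.9, 1.2, -3.4]
grip_width: 8.0
finger_force: 29.9
```

```bash
python3 - <<'E'
from h import *
o=get_obs(); print({k:np.round(o[k],3).tolist() for k in("tool_pos","tcp_rot","grip_width","contact_force","moment","finger_force")})
E
```

```text
{'tool_pos': [562.597, 22.073, 125.566], 'tcp_rot': [3.14, 0.0, 1.952], 'grip_width': 7.991, 'contact_force': [3.873, 1.244, -3.371], 'moment': [0.404, -0.97, 0.048], 'finger_force': 29.923}
```

Request:
play_rows:
  rows:
    - [[0, 0, 0.1], [0, 0, 0]]
    - [[0, 0, 0.2], [0, 0, 0]]
    - [[0, 0, 0.3], [0, 0, 0]]
    - [[0, 0, 0.4], [0, 0, 0]]
    - [[0, 0, 0.5], [0, 0, 0]]
    - [[0, 0, 0.5], [0, 0, 0]]
    - [[0, 0, 0.3], [0, 0, 0]]
    - [[0, 0, 0], [0, 0, 0]]
    - [[0, 0, 0], [0, 0, 0]]

```text
time: 8.22
tool_pos: [561.8, 22.0, 194.1]
tcp_rot: [-3.141, -0.0, 1.952]
contact_force: [0.6, -0.5, -2.5]
grip_width: 8.0
finger_force: 30.0
```

```bash
cat > c.py <<'E'
from fit import *
import sys
np.set_printoptions(precision=2,suppress=True)
C={n:cam(n) for n in("scene","top")}
o=get_obs(); T=np.array(o["tool_pos"]); ya=o["tcp_rot"][2]-np.pi/2
print(T,ya,o["contact_force"],o["grip_width"])
gap=float(sys.argv[1]) # panel origin below TCP
z=T[2]-gap; V={}
for n in C:
    m=mask("panel",n,proj(C[n],[T[0],T[1],z+50])[0])
    ig=cv2.dilate((render(C[n],[box(-45,45,-45,45,90,140)],[T[0],T[1],ya],z)>0).astype(np.uint8),np.ones((3,3)))>0
    V[n]=(C[n],m.astype(float),ig)
    q,e=fit([box(-4,4,-60,60,0,110)],[V[n]],(T[0],T[1],ya),z); d=q[:2]-T[:2]
    print(n,q,e,int(m.sum()),"off along x,y of tool:",d@[np.cos(ya),np.sin(ya)],d@[-np.sin(ya),np.cos(ya)])
    img=C[n]["frame"].copy(); r=render(C[n],[box(-4,4,-60,60,0,110)],[T[0],T[1],ya],z)>.5
    cv2.drawContours(img,cv2.findContours(r.astype(np.uint8),0,1)[0],-1,(255,0,0),1); cv2.imwrite(f"pics/{n}_{sys.argv[2]}.png",img[:,:,::-1])
a,b=[cv2.imread(f"pics/{n}_{sys.argv[2]}.png") for n in C]
u,v=[proj(C[n],[T[0],T[1],z+50])[0].astype(int) for n in C]
cr=[cv2.resize(i[max(0,p[0]-60):p[0]+60,max(0,p[1]-40):p[1]+40],(400,600)) for i,p in((a,u),(b,v))]
cv2.imwrite(f"pics/crop_{sys.argv[2]}.png",np.hstack(cr))
E
python3 c.py 95.5 lift
```

```text
[561.77  21.97 193.91] 0.3815141759509699 [ 0.96  0.2  -1.83] 7.794665928799232
scene [560.07  19.98   0.37] 16.768627450980393 1079 off along x,y of tool: -2.312556834494495 -1.2077823923364412
top [561.42  24.62   0.42] 18.023529411764706 100 off along x,y of tool: 0.6639877424545275 2.5922076024854195
```

View pics/crop_lift.png

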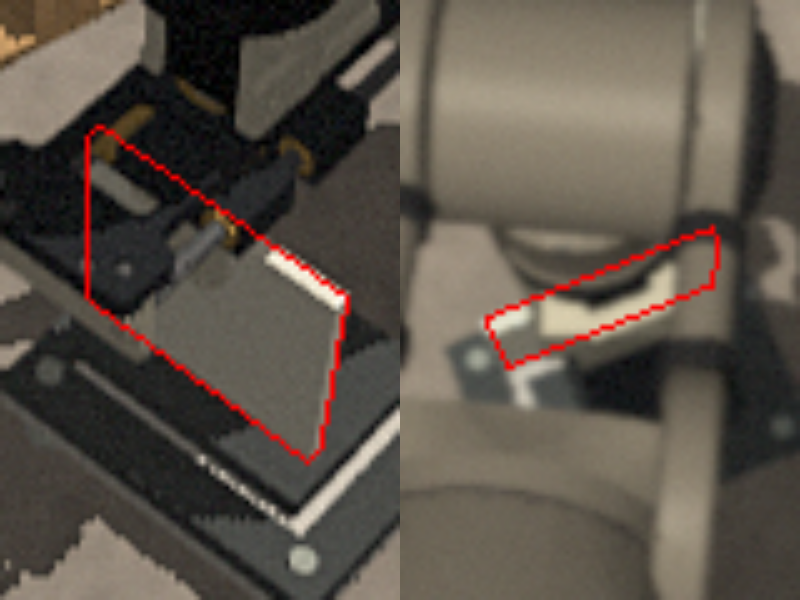

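The panel is held square in the jaws and its outline matches the TCP-based prediction within a pixel (left crop, lower right edge). The two cameras have opposite biases of about ±2.5 mm in y, so I average them.

Request:
play_rows:
  rows:
    - [[-0.1, -0.4, 0], [0, 0, -0.1]]
    - [[-0.14, -0.8, 0], [0, 0, -0.13]]
    - [[-0.14, -0.9, 0], [0, 0, -0.13]]
    - [[-0.14, -0.9, 0], [0, 0, -0.13]]
    - [[-0.14, -0.9, 0], [0, 0, -0.13]]
    - [[-0.14, -0.9, 0], [0, 0, -0.13]]
    - [[-0.14, -0.9, 0], [0, 0, -0.13]]
    - [[-0.14, -0.9, 0], [0, 0, -0.13]]
    - [[-0.14, -0.9, 0], [0, 0, -0.13]]
    - [[-0.14, -0.9, 0], [0, 0, -0.13]]
    - [[-0.14, -0.9, 0], [0, 0, -0.13]]
    - [[-0.14, -0.9, 0], [0, 0, -0.13]]

```text
time: 9.93
tool_pos: [512.1, -285.6, 194.4]
tcp_rot: [-3.141, 0.0, 1.737]
contact_force: [1.0, 0.0, -1.6]
grip_width: 8.0
finger_force: 30.0
```

Request:
play_rows:
  rows:
    - [[-0.14, -0.8, 0], [0, 0, -0.13]]
    - [[-0.13, -0.57, 0], [0, 0, -0.03]]
    - [[0, 0, -0.5], [0, 0, 0]]
    - [[0, 0, -0.5], [0, 0, 0]]
    - [[0, 0, 0], [0, 0, 0]]
    - [[0, 0, 0], [0, 0, 0]]

```text
time: 10.68
tool_pos: [505.2, -324.5, 164.5]
tcp_rot: [3.142, -0.0, 1.717]
contact_force: [0.5, -0.1, -1.2]
grip_width: 8.0
finger_force: 30.0
```

```bash
cat > d.py <<'E'
from fit import *
np.set_printoptions(precision=2,suppress=True)
C={n:cam(n) for n in("scene","top")}
o=get_obs(); T=np.array(o["tool_pos"]); ya=o["tcp_rot"][2]-np.pi/2; print(T,ya,o["contact_force"])
for n in C:
    L=trace("rack",n); m=L[0]["mask"]; print(L[0]["p"],m.sum()); p=mask("panel",n,proj(C[n],[T[0],T[1],T[2]-60])[0])
    z=T[2]-95.5
    if p is not None:
        ig=cv2.dilate((render(C[n],[box(-45,45,-45,45,90,140)],[T[0],T[1],ya],z)>0).astype(np.uint8),np.ones((3,3)))>0
        q,e=fit([box(-4,4,-60,60,0,110)],[(C[n],p.astype(float),ig)],(T[0],T[1],ya),z); d=q[:2]-T[:2]
        print(n,"panel",q,e,p.sum(),d@[np.cos(ya),np.sin(ya)],d@[-np.sin(ya),np.cos(ya)])
    img=C[n]["frame"].copy()
    for q,P,zz in (((T[0],T[1],ya),box(-4,4,-60,60,0,110),z),((504.5,-327.8,.145),box(-20,20,-70,70,53,53),0),((504.5,-327.8,.145),box(-8,8,-70,70,53,53),0),((504.5,-327.8,.145),box(-45,45,-80,80,8,8),0)):
        r=render(C[n],[P],q,zz)>.5; cv2.drawContours(img,cv2.findContours(r.astype(np.uint8),0,1)[0],-1,(255,0,0) if zz else (0,0,255),1)
    u=proj(C[n],[504,-328,60])[0].astype(int); u=np.maximum(u,[60,50])
    cr=img[u[0]-60:u[0]+60,u[1]-40:u[1]+40]; cv2.imwrite(f"pics/r_{n}.png",cv2.resize(cr[:,:,::-1],(400,600),interpolation=cv2.INTER_CUBIC))
cv2.imwrite("pics/crop_rack.png",np.hstack([cv2.imread(f"pics/r_{n}.png") for n in C]))
E
python3 d.py
```

```text
[ 505.26 -324.95  165.07] 0.14623895991913427 [-0.56  0.69 -1.92]
0.93 1625
scene panel [ 501.7  -336.13    0.14] 13.231372549019607 683 -5.151531964131409 -10.539792214418583
0.79 808
top panel [ 503.94 -324.95    0.15] 9.192156862745097 144 -1.3093637850765345 0.19349320914729526
```

View pics/crop_rack.png

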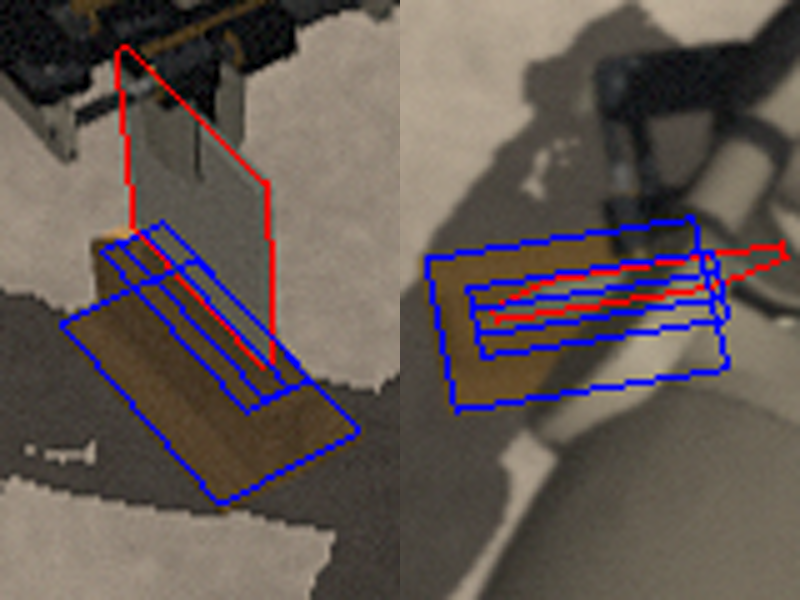

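Request:
play_rows:
  rows:
    - [[0, -0.1, -0.1], [0, 0, 0]]
    - [[0, 0, -0.15], [0, 0, 0]]
    - [[0, 0, -0.15], [0, 0, 0]]
    - [[0, 0, -0.15], [0, 0, 0]]
    - [[0, 0, -0.15], [0, 0, 0]]
    - [[0, 0, -0.15], [0, 0, 0]]
    - [[0, 0, -0.15], [0, 0, 0]]
    - [[0, 0, 0], [0, 0, 0]]

```text
time: 11.98
tool_pos: [504.6, -328.0, 134.1]
tcp_rot: [-3.141, -0.001, 1.716]
contact_force: [-0.0, -0.1, -1.5]
grip_width: 7.7
finger_force: 30.0
```

Request:
play_rows:
  rows:
    - [[0, 0, -0.2], [0, 0, 0]]
    - [[0, 0, -0.2], [0, 0, 0]]
    - [[0, 0, -0.2], [0, 0, 0]]
    - [[0, 0, -0.2], [0, 0, 0]]
    - [[0, 0, -0.1], [0, 0, 0]]
    - [[0, 0, -0.05], [0, 0, 0]]
    - [[0, 0, 0], [0, 0, 0]]

```text
time: 12.85
tool_pos: [504.8, -328.2, 106.0]
tcp_rot: [3.141, 0.0, 1.716]
contact_force: [-0.6, 0.1, -1.5]
grip_width: 8.2
finger_force: 30.0
```

Another 2 mm down, then I release.

Request:
play_rows:
  rows:
    - [[0, 0, -0.05], [0, 0, 0]]
    - [[0, 0, 0], [0, 0, 0]]

```text
time: 13.1
tool_pos: [504.8, -328.1, 104.6]
tcp_rot: [3.141, 0.0, 1.716]
contact_force: [-0.1, -1.0, -1.7]
grip_width: 7.8
finger_force: 30.0
```

Request:
play_rows:
  hand: 1
  rows:
    - [[0, 0, 0], [0, 0, 0]]
    - [[0, 0, 0], [0, 0, 0]]
    - [[0, 0, 0], [0, 0, 0]]
    - [[0, 0, 0], [0, 0, 0]]
    - [[0, 0, 0], [0, 0, 0]]
    - [[0, 0, 0], [0, 0, 0]]
    - [[0, 0, 0.3], [0, 0, 0]]
    - [[0, 0, 0.7], [0, 0, 0]]
    - [[0, 0, 1], [0, 0, 0]]
    - [[0, 0, 1], [0, 0, 0]]
    - [[0, 0, 0.6], [0, 0, 0]]
    - [[0, 0, 0.4], [0, 0, 0]]

```text
time: 14.6
tool_pos: [505.0, -328.3, 226.2]
tcp_rot: [3.14, 0.001, 1.716]
contact_force: [-0.3, -0.0, -0.5]
grip_width: 92.0
finger_force: 0.0
```

Request:
play_rows:
  rows:
    - [[0, 0.4, 0], [0, 0, 0.2]]
    - [[0.02, 0.87, 0], [0, 0, 0.36]]
    - [[0.02, 0.87, 0], [0, 0, 0.36]]
    - [[0.02, 0.87, 0], [0, 0, 0.36]]
    - [[0.02, 0.87, 0], [0, 0, 0.36]]
    - [[0.02, 0.87, 0], [0, 0, 0.36]]
    - [[0.02, 0.87, 0], [0, 0, 0.36]]
    - [[0.02, 0.87, 0], [0, 0, 0.36]]
    - [[0.02, 0.87, 0], [0, 0, 0.36]]
    - [[0.02, 0.87, 0], [0, 0, 0.36]]
    - [[0.02, 0.87, 0], [0, 0, 0.36]]
    - [[0.02, 0.87, 0], [0, 0, 0.36]]

```text
time: 16.1
tool_pos: [510.7, -27.1, 224.1]
tcp_rot: [-3.141, -0.001, 2.301]
contact_force: [-0.3, 0.1, 0.7]
grip_width: 91.8
finger_force: 0.0
```

Request:
play_rows:
  rows:
    - [[0.02, 0.87, 0], [0, 0, 0.36]]
    - [[0.02, 0.87, 0], [0, 0, 0.36]]
    - [[0.02, 0.87, 0], [0, 0, 0.36]]
    - [[0.02, 0.87, 0], [0, 0, 0.36]]
    - [[0.02, 0.87, 0], [0, 0, 0.36]]
    - [[0.02, 0.87, 0], [0, 0, 0.36]]
    - [[0.02, 0.87, 0], [0, 0, 0.36]]
    - [[0.02, 0.87, 0], [0, 0, 0.36]]
    - [[0.02, 0.87, 0], [0, 0, 0.36]]
    - [[0.02, 0.87, 0], [0, 0, 0.36]]
    - [[0.02, 0.87, 0], [0, 0, 0.36]]
    - [[0, 0, 0], [0, 0, 0]]

```text
time: 17.6
tool_pos: [516.7, 259.9, 223.8]
tcp_rot: [-3.141, -0.001, 2.854]
contact_force: [0.3, -1.3, -0.1]
grip_width: 92.1
finger_force: 0.0
```

```bash
cat > e.py <<'E'
from fit import *
np.set_printoptions(precision=2,suppress=True)
C={n:cam(n) for n in("scene","top")}
o=get_obs(); print(o["time"],np.round(o["tool_pos"],2),o["tcp_rot"][2]-np.pi/2)
B=np.array([529.1,12.3,.38])
loc=dict(groove_start=(35,-67),groove_long_mid=(35,-10),groove_corner=(35,55),groove_short_mid=(-7.5,55),groove_end=(-42,55))
for n in C:
    m=mask("lamp_base",n,proj(C[n],[530,12,40])[0])
    print(n,"base",fit(M["lamp_base"],[(C[n],m.astype(float),np.zeros_like(m))],B) if m is not None else None)
    src,dst=[],[]
    for k,v in loc.items():
        w=place(np.array([[*v,30.]]),B)[0]; L=pinpoint(k,n)
        L=[onz(C[n],d["at"],30) for d in L if np.hypot(*(onz(C[n],d["at"],30)-w[:2]))<25]
        if L: print("  ",k,L[0]-w[:2])
    m=mask("panel",n,proj(C[n],[504.8,-328,80])[0])
    if m is not None: print("panel",fit([box(-4,4,-60,60,45,110)],[(C[n],m.astype(float),np.zeros_like(m))],(504.8,-328,.145),8))
    img=C[n]["frame"].copy()
    u=proj(C[n],[529,12,40])[0].astype(int)
    Lp=place(np.array([[x,y,45.] for x,y in((40.5,-75),(29.5,-75),(29.5,49.5),(-50,49.5),(-50,60.5),(40.5,60.5))]),B)
    cr=cv2.resize(img[u[0]-45:u[0]+45,u[1]-30:u[1]+30],(400,600),interpolation=cv2.INTER_CUBIC)
    pl=((proj(C[n],Lp)[:,::-1]-[u[1]-30,u[0]-45]+.5)*[400/60,600/90]).astype(int)
    cv2.polylines(cr,[pl],True,(255,0,0),1); cv2.imwrite(f"pics/g_{n}.png",cr[:,:,::-1])
cv2.imwrite("pics/crop_groove.png",np.hstack([cv2.imread(f"pics/g_{n}.png") for n in C]))
E
python3 e.py
```

```text
17.7 [517.23 258.08 224.06] 1.280268263919325
scene base (array([528.21,   9.93,   0.38]), np.float64(119.2156862745098))
   groove_start [10.86 -1.36]
   groove_long_mid [-5.28  5.23]
   groove_corner [ 0.73 -2.24]
   groove_short_mid [14.58 -1.51]
   groove_end [-1.14  3.03]
panel (array([ 504.92, -323.44,    0.13]), np.float64(54.219607843137254))
top base (array([528.85,  14.62,   0.39]), np.float64(106.0470588235294))
   groove_start [7.81 9.97]
   groove_long_mid [-3.41  2.47]
   groove_corner [-3.75  0.15]
   groove_short_mid [8.79 2.62]
   groove_end [0.7  1.08]
panel (array([ 500.22, -323.35,    0.16]), np.float64(38.396078431372544))
```

View pics/crop_groove.png

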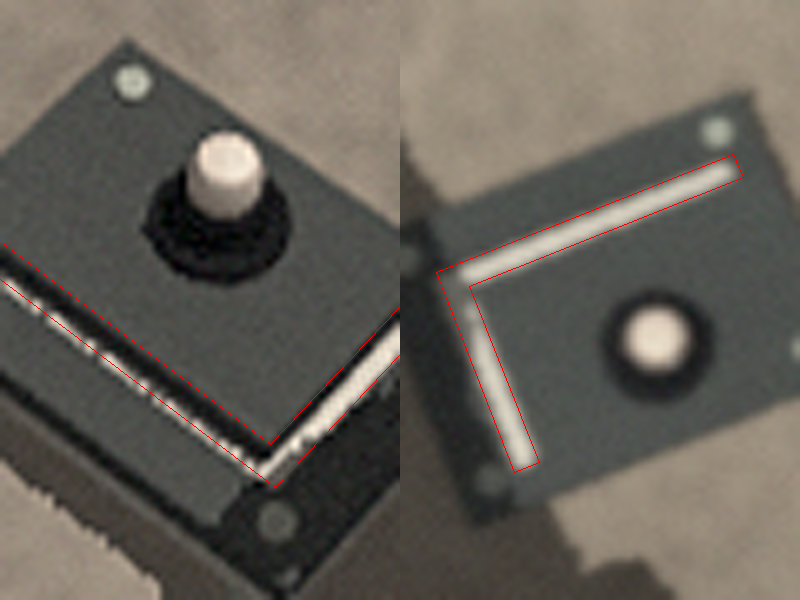

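The groove outline drawn from base pose (529.1, 12.3, 0.38) falls on the visible groove in both crops, within 1–2 mm. The panel is in the rack slot. Next is the scraper.

Request:
play_rows:
  rows:
    - [[0.11, 0.5, 0], [0, 0, 0.3]]
    - [[0, 0.5, 0], [0, 0, 0.28]]
    - [[0, 0.3, -0.3], [0, 0, 0]]
    - [[0, 0, -0.7], [0, 0, 0]]
    - [[0, 0, -0.7], [0, 0, 0]]
    - [[0, 0, -0.7], [0, 0, 0]]
    - [[0, 0, -0.7], [0, 0, 0]]
    - [[0, 0, -0.5], [0, 0, 0]]
    - [[0, 0, -0.27], [0, 0, 0]]
    - [[0, 0, 0], [0, 0, 0]]

```text
time: 19.65
tool_pos: [521.1, 297.1, 108.0]
tcp_rot: [-3.141, -0.001, 2.931]
contact_force: [-0.1, -0.2, 0.3]
grip_width: 91.6
finger_force: 0.0
```

Request:
play_rows:
  hand: -1
  rows:
    - [[0, 0, 0], [0, 0, 0]]
    - [[0, 0, 0], [0, 0, 0]]
    - [[0, 0, 0], [0, 0, 0]]
    - [[0, 0, 0], [0, 0, 0]]
    - [[0, 0, 0], [0, 0, 0]]
    - [[0, 0, 0], [0, 0, 0]]
    - [[0, 0, 0], [0, 0, 0]]
    - [[0, 0, 0], [0, 0, 0]]
    - [[0, 0, 0], [0, 0, 0]]
    - [[0, 0, 0], [0, 0, 0]]

```text
time: 20.9
tool_pos: [521.3, 297.0, 108.4]
tcp_rot: [3.142, -0.0, 2.931]
contact_force: [0.2, 0.2, 0.1]
grip_width: 21.6
finger_force: 30.0
```

```bash
cat > s.py <<'E'
from h import *
o=get_obs(); print({k:np.round(o[k],3).tolist() for k in("time","tool_pos","tcp_rot","grip_width","contact_force","moment","finger_force")})
E
python3 s.py
```

```text
{'time': 20.9, 'tool_pos': [521.296, 297.032, 108.409], 'tcp_rot': [3.142, -0.0, 2.931], 'grip_width': 21.645, 'contact_force': [0.16, 0.188, 0.087], 'moment': [-0.003, -0.036, -0.034], 'finger_force': 29.987}
```

Request:
play_rows:
  rows:
    - [[0, 0, 0.1], [0, 0, 0]]
    - [[0, 0, 0.2], [0, 0, 0]]
    - [[0, 0, 0.3], [0, 0, 0]]
    - [[0, 0, 0.4], [0, 0, 0]]
    - [[0, 0, 0.5], [0, 0, 0]]
    - [[0, 0, 0.5], [0, 0, 0]]
    - [[0, 0, 0.5], [0, 0, 0]]
    - [[0, 0, 0.4], [0, 0, 0]]
    - [[0, 0, 0.2], [0, 0, 0]]
    - [[0, 0, 0], [0, 0, 0]]

```text
time: 22.15
tool_pos: [521.4, 297.1, 201.7]
tcp_rot: [3.141, 0.0, 2.931]
contact_force: [-0.9, -0.6, -0.6]
grip_width: 22.1
finger_force: 30.0
```

```bash
cat > t.py <<'E'
from fit import *
import sys
np.set_printoptions(precision=2,suppress=True)
C={n:cam(n) for n in("scene","top")}
o=get_obs(); T=np.array(o["tool_pos"]); ya=o["tcp_rot"][2]-np.pi/2; print(o["time"],T,ya,np.round(o["contact_force"],1))
at={}
for n in C:
    w=[T[0],T[1],T[2]-103.2]; p=proj(C[n],w)[0]; print(n,"pred",p,[(round(d["p"],2),np.round(d["at"],1).tolist(),(onz(C[n],d["at"],w[2])-w[:2]).round(1).tolist()) for d in pinpoint("scraper_tip",n)[:4]])
n="scene"; p=proj(C[n],[T[0],T[1],T[2]-60])[0].astype(int); y0,x0=max(0,p[0]-45),max(0,p[1]-60)
img=C[n]["frame"][y0:y0+90,x0:x0+120]; im=cv2.resize(img,(800,600),interpolation=cv2.INTER_CUBIC)
for P in (box(-11,11,-11,11,-63.2,21.8),box(-2.5,2.5,-2.5,2.5,-103.2,-63.2)):
    h=cv2.convexHull(((proj(C[n],place(P,(T[0],T[1],ya),T[2]))[:,::-1]-[x0,y0]+.5)*[800/120,600/90]).astype(np.int32)); cv2.polylines(im,[h],True,(255,0,0),1)
cv2.imwrite(f"pics/{sys.argv[1]}.png",im[:,:,::-1])
E
python3 t.py tip1
```

```text
22.25 [521.06 296.93 200.9 ] 1.3603252778295443 [-1.   0.4 -1.9]
scene pred [296.81 369.84] [(0.52, [296.2, 372.8], [-5.4, 1.5])]
top pred [217.36 141.18] [(0.8, [189.0, 140.1], [77.5, 7.2])]
```

View pics/tip1.png

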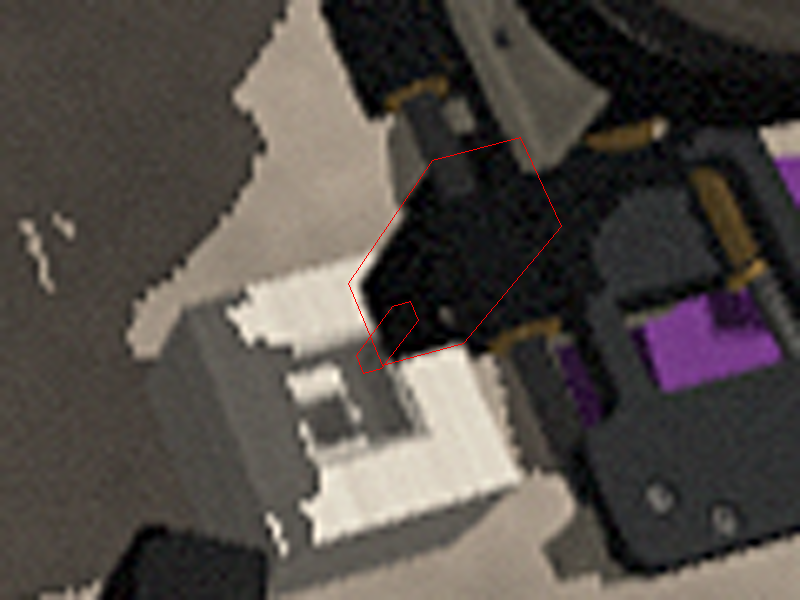

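Scraper is out and centred in the jaws: its lower handle corner at (388,362) in the crop is within a pixel of the prediction, and the rest fits the known scene-camera bias. Next, move above the groove start.

Request:
play_rows:
  rows:
    - [[0.1, -0.4, 0], [0, 0, 0]]
    - [[0.17, -0.85, 0], [0, 0, 0]]
    - [[0.17, -0.85, 0], [0, 0, 0]]
    - [[0.17, -0.85, 0], [0, 0, 0]]
    - [[0.17, -0.85, 0], [0, 0, 0]]
    - [[0.17, -0.85, 0], [0, 0, 0]]
    - [[0.17, -0.85, 0], [0, 0, 0]]
    - [[0.17, -0.85, 0], [0, 0, 0]]
    - [[0.17, -0.85, 0], [0, 0, 0]]
    - [[0.17, -0.85, 0], [0, 0, 0]]
    - [[0.17, -0.85, 0], [0, 0, 0]]
    - [[0.17, -0.85, 0], [0, 0, 0]]

```text
time: 23.85
tool_pos: [580.3, 2.9, 201.3]
tcp_rot: [-3.141, -0.0, 2.931]
contact_force: [0.4, 0.3, -0.5]
grip_width: 21.8
finger_force: 30.0
```

Request:
play_rows:
  rows:
    - [[0.17, -0.85, 0], [0, 0, 0]]
    - [[0.1, -0.53, 0], [0, 0, 0]]
    - [[0, 0, -0.5], [0, 0, 0]]
    - [[0, 0, -0.5], [0, 0, 0]]
    - [[0, 0, 0], [0, 0, 0]]
    - [[0, 0, 0], [0, 0, 0]]

```text
time: 24.6
tool_pos: [588.5, -36.2, 171.4]
tcp_rot: [3.141, -0.0, 2.932]
contact_force: [-0.1, -0.5, -0.9]
grip_width: 21.8
finger_force: 30.0
```

```bash
python3 t.py tip2
```

```text
24.7 [588.8  -36.47 171.88] 1.3610413383829103 [ 0.3 -0.1 -1.2]
scene pred [180.06 252.77] []
top pred [193.91 265.64] [(0.6, [187.3, 139.6], [21.1, 351.1])]
```

View pics/tip2.png

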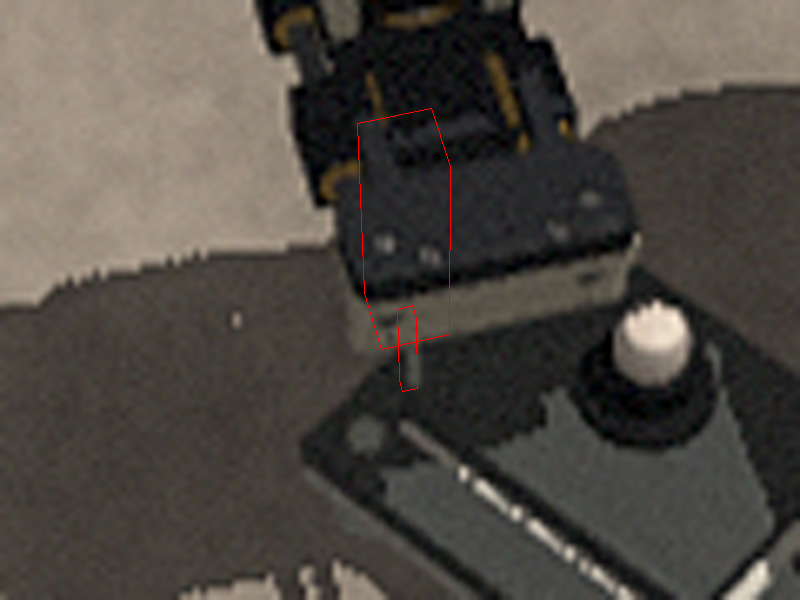

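The rod tip shows at (410,385) in the crop, on the predicted outline. Lowering with force checks.

Request:
play_rows:
  rows:
    - [[-0.07, -0.02, -0.3], [0, 0, 0]]
    - [[0, 0, -0.2], [0, 0, 0]]
    - [[0, 0, -0.15], [0, 0, 0]]
    - [[0, 0, -0.1], [0, 0, 0]]
    - [[0, 0, -0.07], [0, 0, 0]]
    - [[0, 0, -0.07], [0, 0, 0]]
    - [[0, 0, 0], [0, 0, 0]]

```text
time: 25.68
tool_pos: [586.4, -37.5, 144.6]
tcp_rot: [3.141, -0.0, 2.931]
contact_force: [0.6, -0.4, -2.2]
grip_width: 21.7
finger_force: 30.0
```

Request:
play_rows:
  rows:
    - [[0, 0, -0.1], [0, 0, 0]]
    - [[0, 0, -0.1], [0, 0, 0]]
    - [[0, 0, -0.1], [0, 0, 0]]
    - [[0, 0, -0.05], [0, 0, 0]]
    - [[0, 0, 0], [0, 0, 0]]

```text
time: 26.3
tool_pos: [586.3, -37.4, 134.1]
tcp_rot: [3.142, -0.0, 2.931]
contact_force: [0.3, -0.1, -0.4]
grip_width: 21.9
finger_force: 30.0
```

Request:
play_rows:
  rows:
    - [[0, 0, -0.02], [0, 0, 0]]
    - [[-0.025, 0.062, 0], [0, 0, 0]]
    - [[-0.05, 0.124, 0], [0, 0, 0]]
    - [[-0.05, 0.124, 0], [0, 0, 0]]
    - [[-0.05, 0.124, 0], [0, 0, 0]]
    - [[-0.05, 0.124, 0], [0, 0, 0]]
    - [[-0.05, 0.124, 0], [0, 0, 0]]
    - [[-0.05, 0.124, 0], [0, 0, 0]]
    - [[-0.025, 0.062, 0], [0, 0, 0]]
    - [[0, 0, 0], [0, 0, 0]]

```text
time: 27.55
tool_pos: [575.9, -11.3, 133.7]
tcp_rot: [3.142, 0.0, 2.931]
contact_force: [0.2, -0.3, -1.0]
grip_width: 21.8
finger_force: 30.0
```

```bash
cat > w.py <<'E'
from h import *
o=get_obs(); T=np.array(o["tool_pos"]); d=T[:2]-[529.1,12.3]; c,s=np.cos(.38),np.sin(.38); f=np.array(o["contact_force"])
print(o["time"],T.round(2),"base frame",(c*d[0]+s*d[1]).round(2),(-s*d[0]+c*d[1]).round(2),"tip z",(T[2]-103.2).round(1),"F base",np.round([c*f[0]+s*f[1],-s*f[0]+c*f[1],f[2]],2),np.round(o["moment"],2))
E
python3 w.py
```

```text
27.55 [575.9  -11.29 133.67] base frame 34.71 -39.27 tip z 30.5 F base [ 0.1  -0.41 -1.02] [-0.02  0.   -0.  ]
```

Request:
play_rows:
  rows:
    - [[-0.025, 0.062, -0.01], [0, 0, 0]]
    - [[-0.05, 0.124, 0], [0, 0, 0]]
    - [[-0.05, 0.124, 0], [0, 0, 0]]
    - [[-0.05, 0.124, 0], [0, 0, 0]]
    - [[-0.05, 0.124, 0], [0, 0, 0]]
    - [[-0.05, 0.124, 0], [0, 0, 0]]
    - [[-0.05, 0.124, 0], [0, 0, 0]]
    - [[-0.05, 0.124, 0], [0, 0, 0]]
    - [[-0.05, 0.124, 0], [0, 0, 0]]
    - [[-0.05, 0.124, 0], [0, 0, 0]]
    - [[-0.05, 0.124, 0], [0, 0, 0]]
    - [[-0.025, 0.062, 0], [0, 0, 0]]

```text
time: 29.05
tool_pos: [559.3, 29.8, 133.3]
tcp_rot: [3.141, -0.0, 2.931]
contact_force: [-0.3, -0.6, -1.5]
grip_width: 21.9
finger_force: 30.0
```

```bash
python3 w.py
```

```text
29.05 [559.31  29.79 133.35] base frame 34.54 5.03 tip z 30.1 F base [-0.48 -0.51 -1.49] [-0.03 -0.02 -0.04]
```

Request:
play_rows:
  rows:
    - [[-0.015, 0.066, 0], [0, 0, 0]]
    - [[-0.05, 0.124, 0], [0, 0, 0]]
    - [[-0.05, 0.124, 0], [0, 0, 0]]
    - [[-0.05, 0.124, 0], [0, 0, 0]]
    - [[-0.05, 0.124, 0], [0, 0, 0]]
    - [[-0.05, 0.124, 0], [0, 0, 0]]
    - [[-0.05, 0.124, 0], [0, 0, 0]]
    - [[-0.05, 0.124, 0], [0, 0, 0]]
    - [[-0.05, 0.124, 0], [0, 0, 0]]
    - [[-0.05, 0.124, 0], [0, 0, 0]]
    - [[-0.05, 0.124, 0], [0, 0, 0]]
    - [[-0.03, 0.07, 0], [0, 0, 0]]

```text
time: 30.55
tool_pos: [543.0, 71.0, 133.3]
tcp_rot: [3.142, -0.0, 2.931]
contact_force: [0.1, -0.4, -1.0]
grip_width: 22.0
finger_force: 30.0
```

```bash
python3 w.py
```

```text
30.55 [542.96  71.05 133.34] base frame 34.66 49.42 tip z 30.1 F base [-0.05 -0.39 -1.03] [-0.01  0.06  0.03]
```

Request:
play_rows:
  rows:
    - [[-0.03, 0.08, 0], [0, 0, 0]]
    - [[-0.03, 0.07, 0], [0, 0, 0]]
    - [[0, 0, 0], [0, 0, 0]]

```text
time: 30.92
tool_pos: [541.2, 75.4, 133.3]
tcp_rot: [3.141, -0.0, 2.931]
contact_force: [0.4, -0.4, -0.4]
grip_width: 21.9
finger_force: 30.0
```

```bash
python3 w.py
```

```text
30.925 [541.21  75.4  133.35] base frame 34.65 54.11 tip z 30.1 F base [ 0.22 -0.48 -0.42] [-0.02 -0.02  0.01]
```

Request:
play_rows:
  rows:
    - [[-0.07, 0, 0], [0, 0, 0]]
    - [[-0.124, -0.05, 0], [0, 0, 0]]
    - [[-0.124, -0.05, 0], [0, 0, 0]]
    - [[-0.124, -0.05, 0], [0, 0, 0]]
    - [[-0.124, -0.05, 0], [0, 0, 0]]
    - [[-0.124, -0.05, 0], [0, 0, 0]]
    - [[-0.124, -0.05, 0], [0, 0, 0]]
    - [[-0.124, -0.05, 0], [0, 0, 0]]
    - [[-0.124, -0.05, 0], [0, 0, 0]]
    - [[-0.124, -0.05, 0], [0, 0, 0]]
    - [[-0.124, -0.05, 0], [0, 0, 0]]
    - [[-0.062, -0.025, 0], [0, 0, 0]]

```text
time: 32.42
tool_pos: [499.8, 59.5, 133.3]
tcp_rot: [3.142, -0.0, 2.931]
contact_force: [0.2, 0.3, -0.0]
grip_width: 22.0
finger_force: 30.0
```

```bash
python3 w.py
```

```text
32.425 [499.83  59.46 133.34] base frame -9.69 54.65 tip z 30.1 F base [ 0.26  0.24 -0.  ] [ 0.03 -0.02 -0.  ]
```

Remaining to x = −42: about 32 mm.

Request:
play_rows:
  rows:
    - [[-0.062, -0.025, 0], [0, 0, 0]]
    - [[-0.124, -0.05, 0], [0, 0, 0]]
    - [[-0.124, -0.05, 0], [0, 0, 0]]
    - [[-0.124, -0.05, 0], [0, 0, 0]]
    - [[-0.124, -0.05, 0], [0, 0, 0]]
    - [[-0.124, -0.05, 0], [0, 0, 0]]
    - [[-0.124, -0.05, 0], [0, 0, 0]]
    - [[-0.124, -0.05, 0], [0, 0, 0]]
    - [[-0.05, -0.02, 0], [0, 0, 0]]
    - [[0, 0, 0], [0, 0, 0]]
    - [[0, 0, 0], [0, 0, 0]]

```text
time: 33.8
tool_pos: [470.8, 47.7, 133.4]
tcp_rot: [3.141, 0.0, 2.931]
contact_force: [-0.5, -0.3, 0.0]
grip_width: 21.8
finger_force: 30.0
```

```bash
python3 w.py
```

```text
33.8 [470.84  47.68 133.35] base frame -40.98 54.47 tip z 30.2 F base [-0.6  -0.11  0.01] [0.02 0.   0.04]
```

Request:
play_rows:
  rows:
    - [[0, 0, 0.15], [0, 0, 0]]
    - [[0, 0, 0.3], [0, 0, 0]]
    - [[0, 0, 0.5], [0, 0, 0]]
    - [[0, 0, 0.6], [0, 0, 0]]
    - [[0, 0, 0.5], [0, 0, 0]]
    - [[0, 0, 0.28], [0, 0, 0]]
    - [[0.08, 0.4, 0], [0, 0, 0]]
    - [[0.16, 0.8, 0], [0, 0, 0]]
    - [[0.16, 0.8, 0], [0, 0, 0]]
    - [[0.16, 0.8, 0], [0, 0, 0]]
    - [[0.16, 0.8, 0], [0, 0, 0]]
    - [[0.16, 0.8, 0], [0, 0, 0]]

```text
time: 35.3
tool_pos: [496.8, 181.2, 202.4]
tcp_rot: [-3.141, -0.001, 2.931]
contact_force: [0.5, 0.9, -1.5]
grip_width: 21.9
finger_force: 30.0
```

Request:
play_rows:
  rows:
    - [[0.16, 0.8, 0], [0, 0, 0]]
    - [[0.16, 0.8, 0], [0, 0, 0]]
    - [[0.16, 0.8, 0], [0, 0, 0]]
    - [[0.16, 0.8, 0], [0, 0, 0]]
    - [[0.16, 0.71, 0], [0, 0, 0]]
    - [[0, 0, 0], [0, 0, 0]]
    - [[0, 0, 0], [0, 0, 0]]

```text
time: 36.17
tool_pos: [520.6, 296.8, 202.5]
tcp_rot: [-3.141, -0.001, 2.932]
contact_force: [-0.3, -0.9, -0.0]
grip_width: 21.8
finger_force: 30.0
```

```bash
python3 s.py
```

```text
{'time': 36.175, 'tool_pos': [520.564, 296.844, 202.535], 'tcp_rot': [-3.141, -0.001, 2.932], 'grip_width': 21.804, 'contact_force': [-0.291, -0.881, -0.026], 'moment': [0.043, 0.035, -0.006], 'finger_force': 29.987}
```

Request:
play_rows:
  rows:
    - [[0.02, 0.01, -0.3], [0, 0, 0]]
    - [[0, 0, -0.4], [0, 0, 0]]
    - [[0, 0, -0.3], [0, 0, 0]]
    - [[0, 0, -0.25], [0, 0, 0]]
    - [[0, 0, -0.2], [0, 0, 0]]
    - [[0, 0, -0.2], [0, 0, 0]]
    - [[0, 0, -0.2], [0, 0, 0]]
    - [[0, 0, -0.2], [0, 0, 0]]
    - [[0, 0, 0], [0, 0, 0]]

```text
time: 37.3
tool_pos: [521.4, 297.2, 141.2]
tcp_rot: [-3.141, -0.001, 2.931]
contact_force: [1.1, 0.1, -0.9]
grip_width: 21.4
finger_force: 30.0
```

Request:
play_rows:
  rows:
    - [[0, 0, -0.15], [0, 0, 0]]
    - [[0, 0, -0.15], [0, 0, 0]]
    - [[0, 0, -0.15], [0, 0, 0]]
    - [[0, 0, -0.15], [0, 0, 0]]
    - [[0, 0, -0.15], [0, 0, 0]]
    - [[0, 0, -0.15], [0, 0, 0]]
    - [[0, 0, -0.1], [0, 0, 0]]
    - [[0, 0, -0.06], [0, 0, 0]]
    - [[0, 0, 0], [0, 0, 0]]

```text
time: 38.42
tool_pos: [521.7, 297.3, 109.9]
tcp_rot: [3.142, -0.0, 2.931]
contact_force: [-0.2, 0.1, -0.6]
grip_width: 21.5
finger_force: 30.0
```

Request:
play_rows:
  rows:
    - [[0, 0, -0.04], [0, 0, 0]]
    - [[0, 0, 0], [0, 0, 0]]

```text
time: 38.67
tool_pos: [521.7, 297.3, 108.7]
tcp_rot: [3.141, 0.0, 2.931]
contact_force: [0.5, 0.0, -0.6]
grip_width: 21.8
finger_force: 30.0
```

Request:
play_rows:
  hand: 1
  rows:
    - [[0, 0, 0], [0, 0, 0]]
    - [[0, 0, 0], [0, 0, 0]]
    - [[0, 0, 0], [0, 0, 0]]
    - [[0, 0, 0], [0, 0, 0]]
    - [[0, 0, 0], [0, 0, 0]]
    - [[0, 0, 0], [0, 0, 0]]
    - [[0, 0, 0.3], [0, 0, 0]]
    - [[0, 0, 0.7], [0, 0, 0]]
    - [[0, 0, 1], [0, 0, 0]]
    - [[0, 0, 1], [0, 0, 0]]
    - [[0, 0, 0.6], [0, 0, 0]]
    - [[0, 0, 0.4], [0, 0, 0]]

```text
time: 40.17
tool_pos: [521.9, 297.4, 230.4]
tcp_rot: [3.14, 0.002, 2.931]
contact_force: [0.1, 0.2, -0.8]
grip_width: 91.8
finger_force: 0.0
```

Request:
play_rows:
  rows:
    - [[-0.3, -0.8, 0], [0, 0, 0]]
    - [[-0.3, -0.8, 0], [0, 0, 0]]
    - [[-0.3, -0.8, 0], [0, 0, 0]]
    - [[-0.3, -0.8, 0], [0, 0, 0]]
    - [[-0.3, -0.8, 0], [0, 0, 0]]
    - [[-0.3, -0.8, 0], [0, 0, 0]]
    - [[0, 0, 0], [0, 0, 0]]
    - [[0, 0, 0], [0, 0, 0]]

```text
time: 41.18
tool_pos: [468.0, 153.7, 228.9]
tcp_rot: [3.141, 0.0, 2.931]
contact_force: [-0.3, -0.5, 0.2]
grip_width: 91.4
finger_force: 0.0
```

```bash
python3 s.py; python3 - <<'E'
from h import *
o=[]
for n,boxes in (("scene",((255,330,310,410),(60,140,180,287))),):
    c=cam(n)
    for a,b,d,e in boxes: o.append(cv2.resize(c["frame"][a:b,d:e,::-1],(400,300),interpolation=cv2.INTER_CUBIC))
cv2.imwrite("pics/final.png",np.hstack(o))
E
```

```text
{'time': 41.175, 'tool_pos': [468.039, 153.709, 228.909], 'tcp_rot': [3.141, 0.0, 2.931], 'grip_width': 91.407, 'contact_force': [-0.306, -0.545, 0.199], 'moment': [0.03, 0.004, -0.046], 'finger_force': 0.0}
```

View pics/final.png

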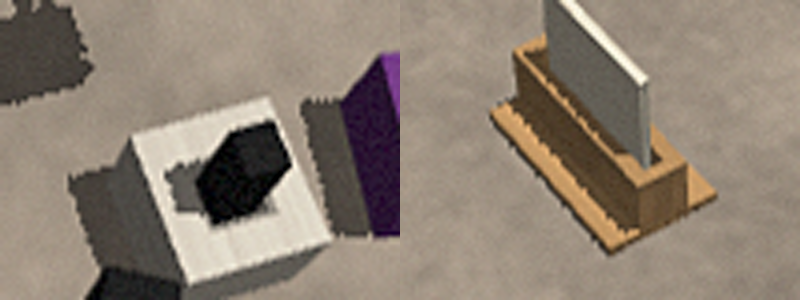

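The scraper stands in the white stand (crop (245,175)) and the panel stands in the rack slot (crop (600,80)). Handing in.

```bash
python3 -c "
from plant import bot
print(bot.close_job())"
```

```text
the job is handed in; nothing more can be done
None
```

I handed the job in at about 41 s: the panel stands in the rack slot, the groove got one unbroken pass at about 3 cm/s with brief stops, and the scraper is back down in its stand; no verdict was returned.

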